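# Put the lanterns on their own lighthouses

## Robot

A 7-joint arm with a two-finger parallel gripper is mounted at the origin on the work surface. World frame = base frame: x ahead of the robot, y to its left, z up, the work surface at z = 0. Lengths are in m, angles in rad, forces in N, time in s.
With the tool pointing down it reaches from about 0.425 to 0.925 m from the base axis. Payload 6.8 kg.
Tool frame: the origin (TCP) lies at the very end of the fingers, on their centre line; the grasp point (between the pads) lies 19 mm behind it; z points along the fingers, y is the line along which they close (so a half turn about z gives the same grasp; the last joint's range is limited). The gripper opens to 88 mm and grips with 3 to 60 N. Pads are 20 mm wide; open, the fingers measure 115 mm over their backs; the gripper's body (75 mm by 178 mm) begins 61 mm behind the grasp point.
Start: joints at [-1.269, 0.477, 0.022, 1.555, -0.011, 1.109, -0.083], TCP at [0.269, 0.619, 0.223] pointing down, gripper open.
Joint ranges: [-2.96, 2.96], [-0.34, 2.1], [-1.41, 1.46], [0.24, 2.44], [-1.37, 4.51], [0.17, 1.92], [-2.96, 2.96]. Speed limits (rad/s): [2.39, 2.39, 3.14, 3.14, 3.14, 3.14, 3.14].

## Interface

Orientations are given as a rotation vector (axis times angle).
In Python, from rig import arm gives the robot as it stands. The module is installed in compiled form; this text tells all that it offers.
- The arm moves only by the tool jog_arm, never from a script. Its arguments are lists of equal length, an entry for each row: "grip": the opening, from 0 (shut) to 1 (fully open); "slide": the shift along the tool's x, y, z in units of 40 mm (1.0 is 40 mm), a list of three; "angular": the turn, a rotation vector about the tool's x, y, z in units of 5 degrees (1.0 is 5 degrees), a list of three. In form: {"grip": [grip, ...], "slide": [[dx, dy, dz], ...], "angular": [[ax, ay, az], ...]}. A call has 1 to 12 rows; each row shifts and turns the commanded pose from where the row before left it, along the tool's axes as they then stand; what a row does not reach is not made up. A row lasts 1/12 s, in which the tool goes at most 41.7 mm and 7.16 degrees, less where a joint would pass 70% of its speed; a pose out of reach is approached as far as the arm can. A call is refused whole if a number of a shift passes 1 or a number of a turn 1, either way. A call with a gripper value outside its range is refused whole. The fingers move at their own pace and stop on an object; "newtons" is the grip in N (left out, the last holds). Time passes only in rows, so rows that do not move let the fingers close. It gives the time, the measured TCP pose, the force, the opening and the grip force at its end, in the units of the state.
- arm.sense(): the state, without advancing time (a new reading comes with each control period).
- arm.snapshot(name): name is "scene" or "top"; returns a dict with "frame" (420x560x3 uint8, red, green, blue), "intrinsics" (3x3 intrinsics, pixels), "R" (3x3) and "t" (3): a world point X has camera coordinates R X + t. Camera axes: x right, y down, z forward; pixel columns grow to the right and rows downward; lengths in m; the calibration is good to about 2 mm. A picture is of the moment at which its call begins. There is no depth.
- arm.hand_in(): hands the job in; it is judged then, once.
Trained networks look in a picture, given as the dict that the camera call returned (one of the last four; its "shot" number tells which), for a name from the list of things; names that differ only in an ending like _2 or _b are one class to them, and where a whole thing is asked for, a point or a joint stands for the part that bears it (a point fixed in the world has none). Each returns a list of dicts, best first, with "p" (0 to 1); they miss things now and then, are a little off and sometimes report something else, mostly with a low value. They report only what shows in the picture. A call takes as long as a camera call. They do not tell look-alikes from the thing itself.
- arm.search_frame(thing, picture): "bbox" ([left, top, right, bottom] as shares, 0 to 1, of the picture: columns of its width, rows of its height, round what is visible of it).
The state is a dict: "clock": time; "joints": joint angles; "qvel": joint speeds; "tau": joint torques, N m; "ee_pos": TCP position; "ee_rot": TCP orientation; "force": force on the tool from outside, world axes, zero at the start; "ft_torque": the same for the moment, N m; "width": opening from 0.0 (shut) to 1.0 (fully open); "gripper_force": force on a finger pad.
Only numpy, scipy, OpenCV 4.12 (cv2) and the standard library are available. Lean on these libraries where they do the work, as an engineer would, in place of code of your own. Each camera call takes 0.05 s, during which the arm holds its last target. There are 200 camera calls.

## Task

The three lanterns have been put on the wrong model lighthouses: move them so that each stands released and upright in the middle of the top of the lighthouse whose bands match its roof colour. Use the empty terracotta pot as the resting place for one lantern on the way, standing it upright near the middle and letting go of it there, and never let a lantern down to the table. Leave the two paint jars standing among them where they are.

Things in the scene. Friction and masses are not known exactly. Their poses are not given: they have to be found in the camera images.
- tower_red: Model lighthouse fixed to the table: upside-down white flower pot with red bands, on a dark base 120 mm across. Its flat top, where a lantern stands, is 108 mm above the origin and 84 mm across; a red wire railing, 75 mm across inside and 12.5 mm high, stands on that top (a lantern's foot has 15 mm play each way inside it). Origin: on the pot's axis at table level; z up.
- tower_blue: Model lighthouse fixed to the table: upside-down white flower pot with blue bands, on a dark base 120 mm across. Its flat top, where a lantern stands, is 116 mm above the origin and 84 mm across; a blue wire railing, 75 mm across inside and 12.5 mm high, stands on that top (a lantern's foot has 15 mm play each way inside it). Origin: on the pot's axis at table level; z up.
- tower_green: Model lighthouse fixed to the table: upside-down white flower pot with green bands, on a dark base 120 mm across. Its flat top, where a lantern stands, is 124 mm above the origin and 84 mm across; a green wire railing, 75 mm across inside and 12.5 mm high, stands on that top (a lantern's foot has 15 mm play each way inside it). Origin: on the pot's axis at table level; z up.
- spare_pot: Plain terracotta-brown pot, upside down, fixed to the table on a dark base 120 mm across: the free spot, empty at the start. Its flat top is 112 mm above the origin and 84 mm across, with no railing. Origin: on the pot's axis at table level; z up.
- lantern_red: Loose lantern with a red cone roof, 84 mm tall, 60 to 130 g: black foot 44 mm across, 6 mm high; round upright amber-and-black body 38 mm across from 6 to 60 mm up (grip it here from above, about 45 mm up, from any side); roof 40 mm across at its eave. Starts upright on a lighthouse of another colour. Origin: centre of the foot's underside; z up.
- lantern_blue: Loose lantern with a blue cone roof, 84 mm tall, 60 to 130 g: black foot 44 mm across, 6 mm high; round upright amber-and-black body 38 mm across from 6 to 60 mm up (grip it here from above, about 45 mm up, from any side); roof 40 mm across at its eave. Starts upright on a lighthouse of another colour. Origin: centre of the foot's underside; z up.
- lantern_green: Loose lantern with a green cone roof, 84 mm tall, 60 to 130 g: black foot 44 mm across, 6 mm high; round upright amber-and-black body 38 mm across from 6 to 60 mm up (grip it here from above, about 45 mm up, from any side); roof 40 mm across at its eave. Starts upright on a lighthouse of another colour. Origin: centre of the foot's underside; z up.
- paint_a: Bystander: small closed paint jar with a white cap and purple label, 34 mm across, 50 mm tall, standing loose on the table. Origin: centre of its underside.
- paint_b: Bystander: small closed paint jar with an orange cap and white label, 34 mm across, 50 mm tall, standing loose on the table. Origin: centre of its underside.
Mind the look-alikes: they are no part of the job. What is shaped like the tower_blue but yellow is not meant.

How it is judged:
By the outcome, as a careful person would: the job done as asked, in the order asked, and still so for the second after the job is handed in, with the robot touching nothing.
It also fails if it takes over 112 s, if anything falls off the work surface, if the arm or the gripper's body presses on something with over 40 N, if the wrist force passes 120 N, or if a joint passes its speed limit or range.

## Working session

There is one attempt and no reset: what is moved stays moved. The work goes in short steps, Python scripts to look and compute and a tool call to move; the robot and the scene stay as the last step left them, time stands still between calls to the robot, and variables do not carry over. Pictures are saved under pics/ and viewed, at most 14 in all, crops included, and the job is handed in when it is done.

Besides the shell and the picture viewer there is one more tool, called after ">>>" as name(argument=value, ...) on one line, values as JSON. jog_arm: Moves the arm, as the interface text tells. Its arguments: {"type":"object","properties":{"grip":{"type":"array"},"slide":{"type":"array"},"angular":{"type":"array"},"newtons":{"type":"number"}},"required":["grip","slide","angular"]}

```bash
mkdir -p pics; python3 - <<'E'
from rig import arm
import cv2,pickle
for n in ("scene","top"):
    p=arm.snapshot(n); pickle.dump(p,open(f"{n}.pkl","wb"))
    cv2.imwrite(f"pics/{n}0.png",p["frame"][:,:,::-1])
    print(n,p["intrinsics"].tolist(),p["R"].round(4).tolist(),p["t"].round(4).tolist())
    for t in "tower_red tower_blue tower_green spare_pot lantern_red lantern_blue lantern_green paint_a paint_b".split():
        print(t,[([round(b*s) for b,s in zip(d["bbox"],(560,420)*2)],round(d["p"],2)) for d in arm.search_frame(t,p)])
print(arm.sense())
E
```

```text
scene [[509.1097668404624, 0.0, 275.7008853733237], [0.0, 509.1097668404624, 207.95413284921963], [0.0, 0.0, 1.0]] [[-0.8438, 0.5367, 0.0011], [0.4443, 0.6996, -0.5596], [-0.3011, -0.4717, -0.8288]] [0.4549, -0.1395, 1.2466]
tower_red [([218, 99, 275, 162], 0.88)]
tower_blue [([270, 207, 331, 274], 0.88), ([261, 315, 325, 391], 0.31)]
tower_green [([184, 182, 240, 260], 0.86), ([219, 99, 274, 163], 0.3)]
spare_pot [([194, 172, 218, 212], 0.65), ([263, 316, 324, 393], 0.62)]
lantern_red [([294, 193, 319, 230], 0.72)]
lantern_blue [([195, 173, 221, 212], 0.81), ([260, 314, 323, 390], 0.58)]
lantern_green [([235, 82, 254, 118], 0.75)]
paint_a [([242, 272, 256, 295], 0.63), ([273, 180, 288, 204], 0.58)]
paint_b [([242, 272, 256, 295], 0.63), ([273, 180, 288, 204], 0.58)]
top [[388.1050448858514, 0.0, 282.48855269639444], [0.0, 388.1050448858514, 208.57101507535347], [0.0, 0.0, 1.0]] [[0.006, -1.0, 0.0057], [-0.9986, -0.0063, -0.0527], [0.0527, -0.0054, -0.9986]] [-0.0442, 0.5131, 0.7351]
tower_red [([385, 220, 463, 280], 0.79), ([232, 136, 253, 159], 0.56), ([114, 109, 188, 177], 0.32)]

[... 347 characters left out ...]
 335, 245], 0.74)]
{'clock': 1.0, 'joints': array([-1.26908422,  0.47700912,  0.02240673,  1.55543934, -0.01147027,
        1.10928891, -0.08311535]), 'qvel': array([ 0.00118604, -0.00094677,  0.00062922,  0.00126034, -0.0001189 ,
       -0.00050514, -0.00054042]), 'tau': array([ 4.23554729e-04, -5.82742381e+01,  1.53349232e+00, -2.72927105e+01,
       -5.43118443e-02,  9.94824601e-03,  5.04868083e-06]), 'ee_pos': array([0.26895211, 0.61910327, 0.22264128]), 'ee_rot': array([ 6.39278685e-01,  3.07584714e+00, -2.81457339e-05]), 'force': array([ 0.77003174,  0.09394515, -0.70135934]), 'ft_torque': array([ 0.01108429, -0.07389113, -0.03974667]), 'gripper_force': 0.0, 'width': 0.997853262149975}
```

View pics/scene0.png

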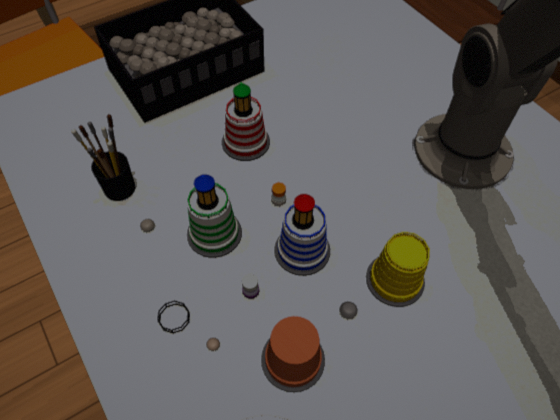

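View pics/top0.png

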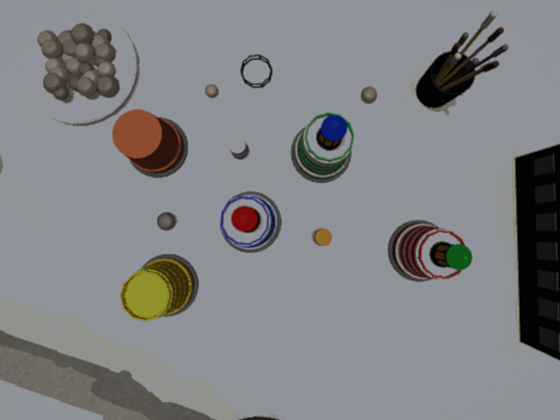

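The scene view shows the red lantern (304,203) on blue (303,240), the blue lantern (205,183) on green (211,215) and the green lantern (242,90) on red (245,125). The free spot could be taken for either of two pots: terracotta (294,345) or the yellow look-alike (400,265). I choose the terracotta one, which is also at (140,135) in the top view. Next come close crops to mark rims and roofs.

```bash
python3 - <<'E'
import cv2,pickle,numpy as np
C={"scene":[(245,120),(304,235),(211,210),(295,350)],"top":[(430,250),(249,221),(323,145),(148,140)]}
for n in C:
    f=pickle.load(open(n+".pkl","rb"))["frame"][:,:,::-1]
    t=[]
    for u,v in C[n]:
        c=cv2.resize(f[v-45:v+45,u-50:u+50],None,fx=4,fy=3.333 if 0 else 4,interpolation=cv2.INTER_CUBIC)[30:330]
        for k in range(0,100,10):
            cv2.putText(c,str(u-50+k),(k*4,8),0,.3,(0,0,255),1); cv2.line(c,(k*4,10),(k*4,14),(0,0,255),1)
        for k in range(10,82,10):
            y=k*4-30; 
            cv2.putText(c,str(v-45+k),(0,y+4),0,.3,(0,0,255),1); cv2.line(c,(20,y),(25,y),(0,0,255),1)
        t.append(c)
    cv2.imwrite(f"pics/{n}1.png",np.vstack([np.hstack(t[:2]),np.hstack(t[2:])]))
E
```

```text
(no output)
```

View pics/scene1.png

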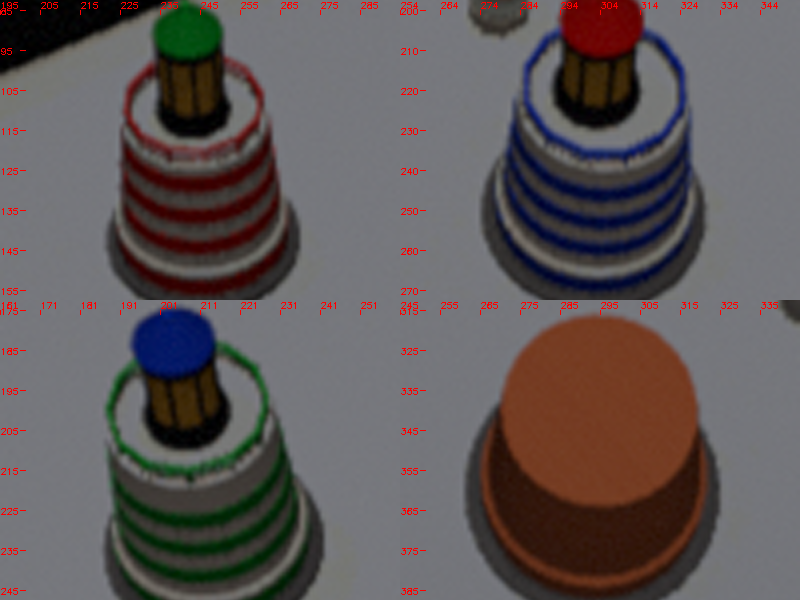

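View pics/top1.png

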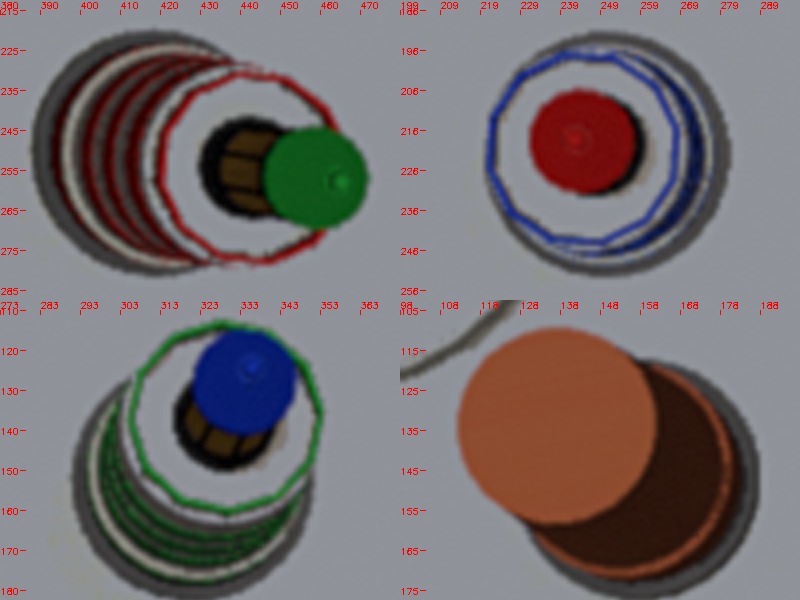

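The crops confirm the choices: the roofs are on wrong-coloured railings, and the terracotta pot is empty with no railing. Triangulating the rim centres and roof eaves from both views.

```bash
cat >h.py <<'E'
import numpy as np,pickle,cv2
def P(c): return c["intrinsics"]@np.c_[c["R"],c["t"]]
def tri(cs,ct,a,b):
    X=cv2.triangulatePoints(P(cs),P(ct),np.float64(a).reshape(2,1),np.float64(b).reshape(2,1))[:,0]
    return X[:3]/X[3]
def proj(c,X):
    q=(P(c)@np.c_[X,np.ones(len(X))].T).T; return q[:,:2]/q[:,2:]
E
python3 - <<'E'
from h import *
c={n:pickle.load(open(n+".pkl","rb")) for n in("scene","top")}
pts={"t_red":((243.4,108.75),(442.5,254.5)),"t_blue":((305,220.5),(244.75,220.25)),"t_green":((208,199.5),(329.6,136.9)),"spare":((294.9,340.6),(137.1,133.9)),
"l_green":((242,90.5),(458.75,256.75)),"l_red":((304.5,203),(244.75,219)),"l_blue":((204.5,183.25),(334.25,128))}
a=np.linspace(0,2*np.pi,60)
im={n:cv2.resize(c[n]["frame"][:,:,::-1],None,fx=2,fy=2) for n in c}
for k,(s,t) in pts.items():
    X=tri(c["scene"],c["top"],s,t)
    print(k,X.round(4),"r",np.hypot(*X[:2]).round(3),"res",[ (proj(c[n],X[None])[0]-q).round(1).tolist() for n,q in zip(("scene","top"),(s,t))])
    r=.020 if k[0]=="l" else (.042 if k=="spare" else .0385)
    C=[(r,0)]+([(.022,-.06)] if k[0]=="l" else [(.06,-X[2])])
    for rr,dz in C:
      for n in c:
        q=proj(c[n],np.c_[X[0]+rr*np.cos(a),X[1]+rr*np.sin(a),np.full(60,X[2]+dz)])
        cv2.polylines(im[n],[np.int32(q*2+.5)],True,(255,0,255),1)
out=np.hstack([im["scene"][140:740,300:680],im["top"][180:600,200:960][:600,:]][:1])
cv2.imwrite("pics/ov_s.png",im["scene"][140:740,300:700]); cv2.imwrite("pics/ov_t.png",im["top"][190:590,190:960])
E
```

```text
t_red [ 0.433  -0.3052  0.1178] r 0.53 res [[-0.2, -0.0], [-0.3, 0.3]]
t_blue [0.4869 0.0223 0.1217] r 0.487 res [[-0.4, -0.0], [-0.5, 0.6]]
t_green [ 0.6245 -0.1162  0.1313] r 0.635 res [[-0.4, -0.1], [-0.5, 0.6]]
spare [0.6331 0.2076 0.1086] r 0.666 res [[-0.3, -0.0], [-0.3, 0.4]]
l_green [ 0.4327 -0.3068  0.172 ] r 0.53 res [[-0.3, -0.1], [-0.5, 0.6]]
l_red [0.4877 0.0173 0.176 ] r 0.488 res [[-0.4, -0.0], [-0.5, 0.6]]
l_blue [ 0.6252 -0.1164  0.1851] r 0.636 res [[-0.4, -0.1], [-0.6, 0.6]]
```

View pics/ov_s.png

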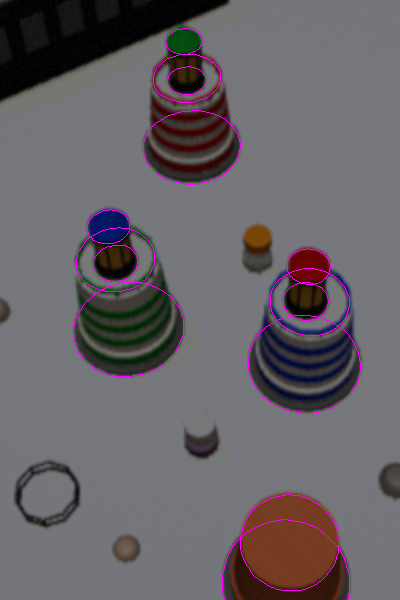

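View pics/ov_t.png

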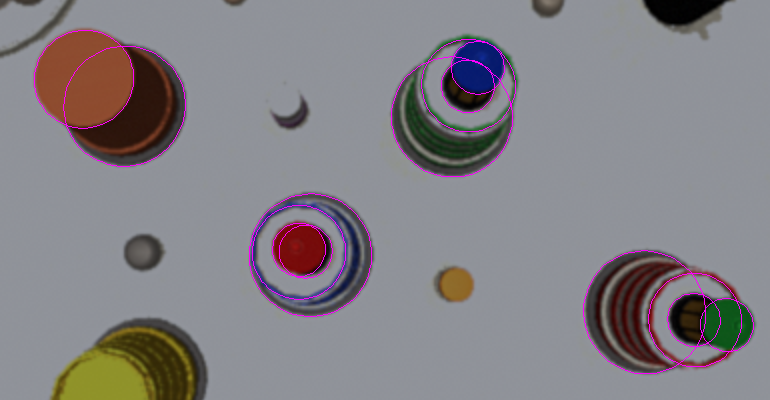

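Overlays in both views fit all rims, bases, feet and roofs. Measured heights agree with the text to within 7 mm: eaves at 0.172, 0.176 and 0.185, pot top at 0.109. Start moving: red lantern first.

>>> jog_arm(grip=[1,1,1,1,1,1,1,1,1,1,1], slide=[[-0.5,-0.5,-0.1],[-0.5,-0.5,-0.1],[-0.5,-0.5,-0.1],[-0.5,-0.5,-0.1],[-0.5,-0.5,-0.1],[-0.5,-0.5,-0.1],[-0.5,-0.5,-0.1],[-0.5,-0.5,-0.1],[-0.5,-0.5,-0.1],[-0.5,-0.5,-0.1],[-0.5,-0.5,-0.1]], angular=[[0,0,0],[0,0,0],[0,0,0],[0,0,0],[0,0,0],[0,0,0],[0,0,0],[0,0,0],[0,0,0],[0,0,0],[0,0,0]])

```text
clock: 1.92
ee_pos: [0.3834, 0.3284, 0.2671]
ee_rot: [0.639, 3.076, 0.001]
force: [0.1, 0.2, -0.2]
width: 1.002
gripper_force: 0.0
```

```bash
cat >to.py <<'E'
import sys,numpy as np
from rig import arm
from scipy.spatial.transform import Rotation as Ro
s=arm.sense(); R=Ro.from_rotvec(s["ee_rot"])
print(s["clock"],s["ee_pos"].round(4),s["ee_rot"].round(3),s["joints"].round(2),"w",round(s["width"],3),"F",s["force"].round(1),round(s["gripper_force"],1))
for a in sys.argv[1:]:
    print(a,(R.inv().apply(np.float64(a.split(","))-s["ee_pos"])/.04).round(2))
E
python3 to.py 0.487,0.0185,0.265 0.633,0.2075,0.265 0.6245,-0.116,0.265 0.433,-0.306,0.265
```

```text
1.9167 [0.3834 0.3284 0.2671] [6.390e-01 3.076e+00 1.000e-03] [-0.94  0.15  0.12  1.91 -0.02  1.08  0.35] w 1.002 F [ 0.1  0.2 -0.2] 0.0
0.487,0.0185,0.265 [-5.46 -6.07  0.05]
0.633,0.2075,0.265 [-6.93 -0.29  0.05]
0.6245,-0.116,0.265 [-9.95 -7.79  0.05]
0.433,-0.306,0.265 [ -7.46 -14.05   0.04]
```

>>> jog_arm(grip=[1,1,1,1,1,1,1,1,1,1,1,1], slide=[[-0.5,-0.56,0],[-0.5,-0.56,0],[-0.5,-0.56,0],[-0.5,-0.56,0],[-0.5,-0.56,0],[-0.5,-0.56,0],[-0.5,-0.56,0],[-0.5,-0.56,0],[-0.5,-0.56,0],[-0.5,-0.56,0],[-0.4,-0.4,0],[0,0,0]], angular=[[0,0,0],[0,0,0],[0,0,0],[0,0,0],[0,0,0],[0,0,0],[0,0,0],[0,0,0],[0,0,0],[0,0,0],[0,0,0],[0,0,0]])

```text
clock: 2.92
ee_pos: [0.4867, 0.0185, 0.2671]
ee_rot: [0.65, 3.072, -0.002]
force: [-0.0, 0.1, 1.0]
width: 1.001
gripper_force: 0.0
```

```bash
python3 to.py 0.487,0.0185,0.142; python3 - <<'E'
from rig import arm
import cv2
p=arm.snapshot("scene");cv2.imwrite("pics/s2.png",cv2.resize(p["frame"][100:300,180:400,::-1],None,fx=2.5,fy=2.5))
E
```

```text
2.9167 [0.4867 0.0185 0.2671] [ 6.500e-01  3.072e+00 -2.000e-03] [-0.54  0.11  0.41  1.96 -0.05  1.08  1.04] w 1.001 F [-0.   0.1  1. ] 0.0
0.487,0.0185,0.142 [-0.    0.01  3.13]
```

View pics/s2.png

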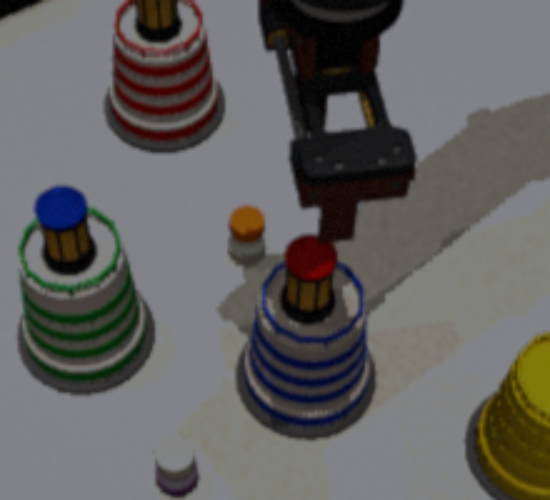

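The gripper hangs over the red lantern (crop 310,255), which sits undisturbed. Descend and grip.

>>> jog_arm(grip=[1,1,1,1,1,1,1,1,0.6,0.5,0.4,0.3], slide=[[0,0,0.5],[0,0,0.5],[0,0,0.5],[0,0,0.5],[0,0,0.5],[0,0,0.4],[0,0,0.2],[0,0,0],[0,0,0],[0,0,0],[0,0,0],[0,0,0]], angular=[[0,0,0],[0,0,0],[0,0,0],[0,0,0],[0,0,0],[0,0,0],[0,0,0],[0,0,0],[0,0,0],[0,0,0],[0,0,0],[0,0,0]], newtons=20)

```text
clock: 3.97
ee_pos: [0.4862, 0.0237, 0.1435]
ee_rot: [0.639, 3.074, 0.002]
force: [-0.4, -0.2, 0.7]
width: 0.74
gripper_force: 0.0
```

>>> jog_arm(grip=[0,0,0,0,0,0], slide=[[0,0,0],[0,0,0],[0,0,0],[0,0,0],[0,0,0],[0,0,0]], angular=[[0,0,0],[0,0,0],[0,0,0],[0,0,0],[0,0,0],[0,0,0]])

```text
clock: 4.47
ee_pos: [0.4855, 0.0234, 0.1426]
ee_rot: [-0.639, -3.076, 0.0]
force: [0.1, -0.6, 0.4]
width: 0.438
gripper_force: 20.0
```

>>> jog_arm(grip=[0,0,0,0,0,0,0,0,0], slide=[[0,0,-0.2],[0,0,-0.4],[0,0,-0.5],[0,0,-0.5],[0,0,-0.5],[0,0,-0.5],[0,0,-0.3],[0,0,-0.2],[0,0,0]], angular=[[0,0,0],[0,0,0],[0,0,0],[0,0,0],[0,0,0],[0,0,0],[0,0,0],[0,0,0],[0,0,0]])

```text
clock: 5.22
ee_pos: [0.4864, 0.0237, 0.2684]
ee_rot: [0.639, 3.073, 0.003]
force: [-0.6, 0.6, -1.2]
width: 0.438
gripper_force: 19.9
```

```bash
python3 to.py 0.633,0.2075,0.265
```

```text
5.2167 [0.4864 0.0237 0.2684] [6.390e-01 3.073e+00 3.000e-03] [-0.55  0.11  0.41  1.96 -0.05  1.08  1.04] w 0.438 F [-0.6  0.6 -1.2] 19.9
0.633,0.2075,0.265 [-1.53  5.68  0.1 ]
```

>>> jog_arm(grip=[0,0,0,0,0,0,0,0,0,0,0,0], slide=[[-0.05,0.2,0],[-0.1,0.4,0],[-0.15,0.6,0],[-0.15,0.6,0],[-0.2,0.7,0],[-0.2,0.7,0],[-0.2,0.7,0],[-0.15,0.6,0],[-0.15,0.6,0],[-0.1,0.4,0],[-0.05,0.2,0],[0,0,0]], angular=[[0,0,0],[0,0,0],[0,0,0],[0,0,0],[0,0,0],[0,0,0],[0,0,0],[0,0,0],[0,0,0],[0,0,0],[0,0,0],[0,0,0]])

```text
clock: 6.22
ee_pos: [0.6315, 0.2118, 0.2644]
ee_rot: [-0.634, -3.075, 0.001]
force: [-0.2, -0.3, -1.2]
width: 0.444
gripper_force: 19.9
```

```bash
python3 to.py 0.633,0.2075,0.1386
```

```text
6.2167 [0.6315 0.2118 0.2644] [-6.340e-01 -3.075e+00  1.000e-03] [-0.65  0.44  0.34  1.55 -0.15  1.18  0.88] w 0.444 F [-0.2 -0.3 -1.2] 19.9
0.633,0.2075,0.1386 [-0.08 -0.08  3.15]
```

>>> jog_arm(grip=[0,0,0,0,0,0,0,0,0,0], slide=[[-0.04,-0.04,0.2],[-0.04,-0.04,0.4],[0,0,0.5],[0,0,0.5],[0,0,0.5],[0,0,0.4],[0,0,0.3],[0,0,0.2],[0,0,0],[0,0,0]], angular=[[0,0,0],[0,0,0],[0,0,0],[0,0,0],[0,0,0],[0,0,0],[0,0,0],[0,0,0],[0,0,0],[0,0,0]])

```text
clock: 7.05
ee_pos: [0.6332, 0.204, 0.1469]
ee_rot: [0.64, 3.076, -0.0]
force: [0.3, 0.5, -1.3]
width: 0.437
gripper_force: 19.9
```

>>> jog_arm(grip=[0,0,0,0], slide=[[0,0,0.05],[0,0,0.05],[0,0,0],[0,0,0]], angular=[[0,0,0],[0,0,0],[0,0,0],[0,0,0]])

```text
clock: 7.38
ee_pos: [0.6333, 0.2046, 0.1431]
ee_rot: [0.639, 3.075, 0.001]
force: [-0.1, 1.0, -2.1]
width: 0.44
gripper_force: 19.9
```

>>> jog_arm(grip=[0,0,0,0,0,0], slide=[[0,0.03,0.03],[0,0.02,0.03],[0,0,0.03],[0,0,0.02],[0,0,0],[0,0,0]], angular=[[0,0,0],[0,0,0],[0,0,0],[0,0,0],[0,0,0],[0,0,0]])

```text
clock: 7.88
ee_pos: [0.634, 0.2066, 0.1386]
ee_rot: [0.639, 3.076, 0.001]
force: [-0.9, 0.2, 2.4]
width: 0.441
gripper_force: 20.0
```

Contact (+2.4 N at z=0.1386, as predicted). Release and back out.

>>> jog_arm(grip=[0.5,0.55,0.6,0.7,0.8,1,1,1,1,1], slide=[[0,0,0],[0,0,0],[0,0,0],[0,0,0],[0,0,0],[0,0,0],[0,0,0],[0,0,0],[0,0,0],[0,0,0]], angular=[[0,0,0],[0,0,0],[0,0,0],[0,0,0],[0,0,0],[0,0,0],[0,0,0],[0,0,0],[0,0,0],[0,0,0]])

```text
clock: 8.72
ee_pos: [0.6339, 0.2063, 0.1383]
ee_rot: [-0.639, -3.076, -0.0]
force: [-0.2, 0.5, 0.5]
width: 1.0
gripper_force: 0.0
```

>>> jog_arm(grip=[1,1,1,1,1,1,1,1], slide=[[0,0,-0.2],[0,0,-0.4],[0,0,-0.5],[0,0,-0.5],[0,0,-0.5],[0,0,-0.5],[0,0,-0.5],[0,0,-0.2]], angular=[[0,0,0],[0,0,0],[0,0,0],[0,0,0],[0,0,0],[0,0,0],[0,0,0],[0,0,0]])

```text
clock: 9.38
ee_pos: [0.6352, 0.2065, 0.2741]
ee_rot: [0.639, 3.072, 0.004]
force: [0.6, 1.1, 0.1]
width: 0.997
gripper_force: 0.0
```

```bash
python3 to.py 0.6248,-0.1163,0.268
```

```text
9.3833 [0.6352 0.2065 0.2741] [0.639 3.072 0.004] [-0.65  0.44  0.34  1.54 -0.15  1.19  0.88] w 0.997 F [0.6 1.1 0.1] 0.0
0.6248,-0.1163,0.268 [-2.98 -7.51  0.14]
```

>>> jog_arm(grip=[1,1,1,1,1,1,1,1,1,1,1,1], slide=[[-0.2,-0.4,0],[-0.3,-0.75,0],[-0.3,-0.75,0],[-0.3,-0.75,0],[-0.3,-0.75,0],[-0.3,-0.75,0],[-0.3,-0.75,0],[-0.3,-0.75,0],[-0.3,-0.75,0],[-0.3,-0.75,0],[-0.1,-0.35,0],[0,0,0]], angular=[[0,0,0],[0,0,0],[0,0,0],[0,0,0],[0,0,0],[0,0,0],[0,0,0],[0,0,0],[0,0,0],[0,0,0],[0,0,0],[0,0,0]])

```text
clock: 10.38
ee_pos: [0.6232, -0.1216, 0.2704]
ee_rot: [0.65, 3.074, -0.003]
force: [-0.3, 0.1, -0.5]
width: 0.998
gripper_force: 0.0
```

```bash
python3 to.py 0.6248,-0.1163,0.1506; python3 - <<'E'
from rig import arm
from h import *
S=arm.snapshot("scene");T=arm.snapshot("top")
cv2.imwrite("pics/s3.png",np.hstack([cv2.resize(S["frame"][150:400,170:370,::-1],(400,500)),cv2.resize(T["frame"][80:280,100:260,::-1],(400,500))]))
E
```

```text
10.3833 [ 0.6232 -0.1216  0.2704] [ 6.500e-01  3.074e+00 -3.000e-03] [-0.23  0.39  0.44  1.62 -0.17  1.16  1.4 ] w 0.998 F [-0.3  0.1 -0.5] 0.0
0.6248,-0.1163,0.1506 [0.02 0.14 2.99]
```

View pics/s3.png

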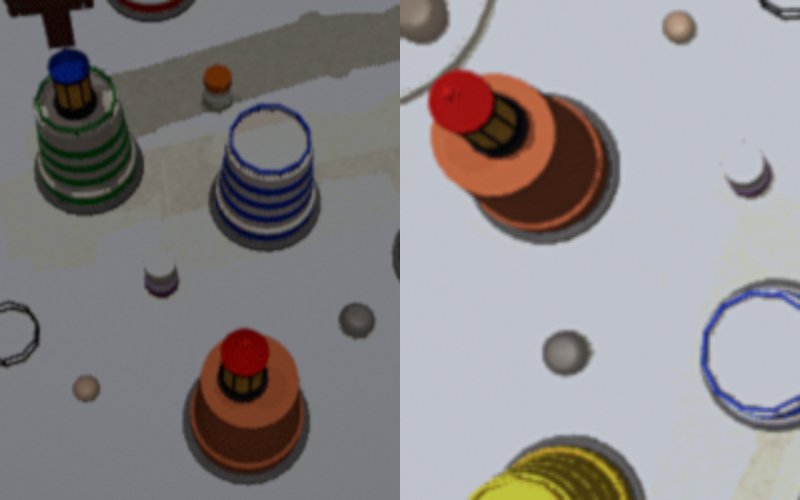

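The red lantern stands upright near the middle of the terracotta pot (crop 245,380) and the blue tower is free. Next the blue lantern.

>>> jog_arm(grip=[1,1,1,1,1,1,1,1,0.6,0.4,0.2,0], slide=[[0,0.05,0.4],[0,0.04,0.5],[0,0,0.5],[0,0,0.5],[0,0,0.5],[0,0,0.4],[0,0,0.2],[0,0,0],[0,0,0],[0,0,0],[0,0,0],[0,0,0]], angular=[[0,0,0],[0,0,0],[0,0,0],[0,0,0],[0,0,0],[0,0,0],[0,0,0],[0,0,0],[0,0,0],[0,0,0],[0,0,0],[0,0,0]])

```text
clock: 11.48
ee_pos: [0.6265, -0.1133, 0.1513]
ee_rot: [0.639, 3.074, 0.001]
force: [-0.3, -0.6, 0.1]
width: 0.736
gripper_force: 0.0
```

>>> jog_arm(grip=[0,0,0,0,0,0], slide=[[0,0,0],[0,0,0],[0,0,0],[0,0,0],[0,0,0],[0,0,0]], angular=[[0,0,0],[0,0,0],[0,0,0],[0,0,0],[0,0,0],[0,0,0]])

```text
clock: 11.98
ee_pos: [0.6258, -0.1135, 0.1502]
ee_rot: [-0.64, -3.076, 0.0]
force: [0.1, -0.6, 0.3]
width: 0.437
gripper_force: 20.0
```

>>> jog_arm(grip=[0,0,0,0,0,0,0,0,0], slide=[[0,0,-0.2],[0,0,-0.4],[0,0,-0.5],[0,0,-0.5],[0,0,-0.5],[0,0,-0.5],[0,0,-0.3],[0,0,-0.2],[0,0,0]], angular=[[0,0,0],[0,0,0],[0,0,0],[0,0,0],[0,0,0],[0,0,0],[0,0,0],[0,0,0],[0,0,0]])

```text
clock: 12.73
ee_pos: [0.6266, -0.1135, 0.276]
ee_rot: [0.639, 3.073, 0.001]
force: [0.1, 0.4, -1.0]
width: 0.438
gripper_force: 19.9
```

```bash
python3 to.py 0.487,0.0215,0.275
```

```text
12.7333 [ 0.6266 -0.1135  0.276 ] [6.390e-01 3.073e+00 1.000e-03] [-0.24  0.39  0.43  1.62 -0.17  1.17  1.4 ] w 0.438 F [ 0.1  0.4 -1. ] 19.9
0.487,0.0215,0.275 [4.55 1.7  0.01]
```

>>> jog_arm(grip=[0,0,0,0,0,0,0,0,0,0,0,0], slide=[[0.2,0.1,0],[0.4,0.15,0],[0.5,0.2,0],[0.6,0.2,0],[0.6,0.2,0],[0.6,0.2,0],[0.6,0.2,0],[0.5,0.2,0],[0.35,0.15,0],[0.2,0.1,0],[0,0,0],[0,0,0]], angular=[[0,0,0],[0,0,0],[0,0,0],[0,0,0],[0,0,0],[0,0,0],[0,0,0],[0,0,0],[0,0,0],[0,0,0],[0,0,0],[0,0,0]])

```text
clock: 13.73
ee_pos: [0.4858, 0.0216, 0.2738]
ee_rot: [-0.638, -3.076, 0.001]
force: [0.5, -0.2, -1.5]
width: 0.441
gripper_force: 19.9
```

```bash
python3 to.py 0.487,0.0215,0.1422
```

```text
13.7333 [0.4858 0.0216 0.2738] [-6.380e-01 -3.076e+00  1.000e-03] [-0.5   0.11  0.36  1.95 -0.04  1.09  1.04] w 0.441 F [ 0.5 -0.2 -1.5] 19.9
0.487,0.0215,0.1422 [-0.03  0.01  3.29]
```

>>> jog_arm(grip=[0,0,0,0,0,0,0,0,0,0,0], slide=[[-0.03,0,0.2],[0,0,0.4],[0,0,0.5],[0,0,0.5],[0,0,0.5],[0,0,0.5],[0,0,0.3],[0,0,0.2],[0,0,0.1],[0,0,0],[0,0,0]], angular=[[0,0,0],[0,0,0],[0,0,0],[0,0,0],[0,0,0],[0,0,0],[0,0,0],[0,0,0],[0,0,0],[0,0,0],[0,0,0]])

```text
clock: 14.65
ee_pos: [0.4876, 0.0207, 0.1465]
ee_rot: [0.64, 3.075, -0.0]
force: [-0.3, 0.8, -1.7]
width: 0.443
gripper_force: 19.9
```

```bash
python3 to.py 0.487,0.0215,0.1422
```

```text
14.65 [0.4876 0.0207 0.1465] [ 0.64   3.075 -0.   ] [-0.46  0.27  0.34  2.09 -0.13  0.8   1.12] w 0.443 F [-0.3  0.8 -1.7] 19.9
0.487,0.0215,0.1422 [0.02 0.01 0.11]
```

>>> jog_arm(grip=[0,0,0,0,0,0], slide=[[0,0,0.03],[0,0,0.03],[0,0,0.03],[0,0,0.02],[0,0,0],[0,0,0]], angular=[[0,0,0],[0,0,0],[0,0,0],[0,0,0],[0,0,0],[0,0,0]])

```text
clock: 15.15
ee_pos: [0.4873, 0.0211, 0.1421]
ee_rot: [0.639, 3.075, 0.001]
force: [0.2, -0.3, 1.3]
width: 0.44
gripper_force: 20.0
```

Contact. Release and rise.

>>> jog_arm(grip=[0.5,0.55,0.6,0.7,0.8,1,1,1,1,1], slide=[[0,0,0],[0,0,0],[0,0,0],[0,0,0],[0,0,0],[0,0,0],[0,0,0],[0,0,0],[0,0,0],[0,0,0]], angular=[[0,0,0],[0,0,0],[0,0,0],[0,0,0],[0,0,0],[0,0,0],[0,0,0],[0,0,0],[0,0,0],[0,0,0]])

```text
clock: 15.98
ee_pos: [0.4871, 0.0211, 0.1419]
ee_rot: [0.639, 3.076, 0.0]
force: [0.7, -0.2, -0.8]
width: 0.999
gripper_force: 0.0
```

>>> jog_arm(grip=[1,1,1,1,1,1,1,1], slide=[[0,0,-0.2],[0,0,-0.4],[0,0,-0.5],[0,0,-0.5],[0,0,-0.5],[0,0,-0.5],[0,0,-0.4],[0,0,-0.2]], angular=[[0,0,0],[0,0,0],[0,0,0],[0,0,0],[0,0,0],[0,0,0],[0,0,0],[0,0,0]])

```text
clock: 16.65
ee_pos: [0.4881, 0.021, 0.2725]
ee_rot: [0.639, 3.073, 0.003]
force: [0.3, 0.6, -0.1]
width: 1.001
gripper_force: 0.0
```

```bash
python3 to.py 0.433,-0.306,0.268
```

```text
16.65 [0.4881 0.021  0.2725] [6.390e-01 3.073e+00 3.000e-03] [-0.51  0.11  0.37  1.95 -0.05  1.09  1.04] w 1.001 F [ 0.3  0.6 -0.1] 0.0
0.433,-0.306,0.268 [-2.   -8.05  0.1 ]
```

>>> jog_arm(grip=[1,1,1,1,1,1,1,1,1,1,1,1], slide=[[-0.1,-0.4,0],[-0.2,-0.8,0],[-0.2,-0.8,0],[-0.2,-0.8,0],[-0.2,-0.8,0],[-0.2,-0.8,0],[-0.2,-0.8,0],[-0.2,-0.8,0],[-0.2,-0.8,0],[-0.2,-0.8,0],[-0.1,-0.45,0],[0,0,0]], angular=[[0,0,0],[0,0,0],[0,0,0],[0,0,0],[0,0,0],[0,0,0],[0,0,0],[0,0,0],[0,0,0],[0,0,0],[0,0,0],[0,0,0]])

```text
clock: 17.65
ee_pos: [0.43, -0.3106, 0.27]
ee_rot: [-0.65, -3.073, 0.004]
force: [-0.7, -0.1, 0.1]
width: 0.999
gripper_force: 0.0
```

```bash
python3 to.py 0.433,-0.306,0.1346
```

```text
17.65 [ 0.43   -0.3106  0.27  ] [-0.65  -3.073  0.004] [-0.04  0.21  0.64  1.88 -0.14  1.1   1.81] w 0.999 F [-0.7 -0.1  0.1] 0.0
0.433,-0.306,0.1346 [-0.02  0.14  3.38]
```

>>> jog_arm(grip=[1,1,1,1,1,1,1,1,1,0.6,0.3,0], slide=[[0,0,0.3],[0,0,0.5],[0,0,0.5],[0,0,0.5],[0,0,0.5],[0,0,0.5],[0,0,0.35],[0,0,0.2],[0,0,0],[0,0,0],[0,0,0],[0,0,0]], angular=[[0,0,0],[0,0,0],[0,0,0],[0,0,0],[0,0,0],[0,0,0],[0,0,0],[0,0,0],[0,0,0],[0,0,0],[0,0,0],[0,0,0]])

```text
clock: 18.65
ee_pos: [0.4329, -0.3064, 0.1368]
ee_rot: [0.639, 3.074, -0.0]
force: [-0.0, -0.1, -1.0]
width: 0.812
gripper_force: 0.0
```

>>> jog_arm(grip=[0,0,0,0,0,0], slide=[[0,0,0],[0,0,0],[0,0,0],[0,0,0],[0,0,0],[0,0,0]], angular=[[0,0,0],[0,0,0],[0,0,0],[0,0,0],[0,0,0],[0,0,0]])

```text
clock: 19.15
ee_pos: [0.4321, -0.3061, 0.1358]
ee_rot: [-0.639, -3.076, -0.0]
force: [-0.1, 0.0, -0.3]
width: 0.44
gripper_force: 19.9
```

>>> jog_arm(grip=[0,0,0,0,0,0,0,0,0], slide=[[0,0,-0.2],[0,0,-0.4],[0,0,-0.5],[0,0,-0.5],[0,0,-0.5],[0,0,-0.5],[0,0,-0.5],[0,0,-0.3],[0,0,0]], angular=[[0,0,0],[0,0,0],[0,0,0],[0,0,0],[0,0,0],[0,0,0],[0,0,0],[0,0,0],[0,0,0]])

```text
clock: 19.9
ee_pos: [0.4333, -0.3072, 0.2748]
ee_rot: [0.639, 3.071, -0.001]
force: [0.4, -0.0, -0.5]
width: 0.444
gripper_force: 19.9
```

```bash
python3 to.py 0.6245,-0.1162,0.272
```

```text
19.9 [ 0.4333 -0.3072  0.2748] [ 6.390e-01  3.071e+00 -1.000e-03] [-0.05  0.21  0.64  1.87 -0.14  1.1   1.81] w 0.444 F [ 0.4 -0.  -0.5] 19.9
0.6245,-0.1162,0.272 [-2.48  6.28  0.08]
```

>>> jog_arm(grip=[0,0,0,0,0,0,0,0,0,0,0,0], slide=[[-0.08,0.2,0],[-0.2,0.5,0],[-0.25,0.6,0],[-0.3,0.75,0],[-0.3,0.75,0],[-0.3,0.8,0],[-0.3,0.75,0],[-0.25,0.7,0],[-0.25,0.6,0],[-0.15,0.4,0],[-0.1,0.2,0],[0,0,0]], angular=[[0,0,0],[0,0,0],[0,0,0],[0,0,0],[0,0,0],[0,0,0],[0,0,0],[0,0,0],[0,0,0],[0,0,0],[0,0,0],[0,0,0]])

```text
clock: 20.9
ee_pos: [0.6235, -0.1145, 0.2706]
ee_rot: [-0.635, -3.075, 0.0]
force: [0.0, 0.0, -1.3]
width: 0.441
gripper_force: 19.9
```

```bash
python3 to.py 0.6245,-0.1162,0.1518
```

```text
20.9 [ 0.6235 -0.1145  0.2706] [-0.635 -3.075  0.   ] [-0.3   0.4   0.53  1.63 -0.22  1.17  1.44] w 0.441 F [ 0.   0.  -1.3] 19.9
0.6245,-0.1162,0.1518 [-0.05 -0.03  2.97]
```

>>> jog_arm(grip=[0,0,0,0,0,0,0,0,0,0,0], slide=[[0,0,0.2],[0,0,0.4],[0,0,0.5],[0,0,0.5],[0,0,0.5],[0,0,0.4],[0,0,0.2],[0,0,0.1],[0,0,0],[0,0,0],[0,0,0]], angular=[[0,0,0],[0,0,0],[0,0,0],[0,0,0],[0,0,0],[0,0,0],[0,0,0],[0,0,0],[0,0,0],[0,0,0],[0,0,0]])

```text
clock: 21.82
ee_pos: [0.6233, -0.1169, 0.161]
ee_rot: [0.64, 3.074, 0.0]
force: [0.5, 0.7, -1.0]
width: 0.443
gripper_force: 19.9
```

```bash
python3 to.py 0.6245,-0.1162,0.1518
```

```text
21.8167 [ 0.6233 -0.1169  0.161 ] [0.64  3.074 0.   ] [-0.26  0.51  0.48  1.74 -0.28  0.96  1.49] w 0.443 F [ 0.5  0.7 -1. ] 19.9
0.6245,-0.1162,0.1518 [-0.02  0.03  0.23]
```

>>> jog_arm(grip=[0,0,0,0,0,0,0,0], slide=[[0,0,0.06],[0,0,0.06],[0,0,0.03],[0,0,0.03],[0,0,0.03],[0,0,0.02],[0,0,0],[0,0,0]], angular=[[0,0,0],[0,0,0],[0,0,0],[0,0,0],[0,0,0],[0,0,0],[0,0,0],[0,0,0]])

```text
clock: 22.48
ee_pos: [0.6231, -0.1166, 0.1516]
ee_rot: [0.639, 3.075, 0.0]
force: [-2.6, 0.5, 5.1]
width: 0.441
gripper_force: 20.0
```

Contact (5 N). Release and rise.

>>> jog_arm(grip=[0.5,0.55,0.6,0.7,0.8,1,1,1,1,1], slide=[[0,0,0],[0,0,0],[0,0,0],[0,0,0],[0,0,0],[0,0,0],[0,0,0],[0,0,0],[0,0,0],[0,0,0]], angular=[[0,0,0],[0,0,0],[0,0,0],[0,0,0],[0,0,0],[0,0,0],[0,0,0],[0,0,0],[0,0,0],[0,0,0]])

```text
clock: 23.32
ee_pos: [0.6228, -0.1163, 0.1506]
ee_rot: [-0.639, -3.076, -0.0]
force: [0.3, 0.5, -0.6]
width: 0.999
gripper_force: 0.0
```

>>> jog_arm(grip=[1,1,1,1,1,1,1,1], slide=[[0,0,-0.2],[0,0,-0.4],[0,0,-0.5],[0,0,-0.5],[0,0,-0.5],[0,0,-0.5],[0,0,-0.3],[0,0,-0.1]], angular=[[0,0,0],[0,0,0],[0,0,0],[0,0,0],[0,0,0],[0,0,0],[0,0,0],[0,0,0]])

```text
clock: 23.98
ee_pos: [0.6238, -0.1168, 0.2734]
ee_rot: [0.639, 3.072, 0.001]
force: [0.8, -0.1, -0.2]
width: 1.004
gripper_force: 0.0
```

```bash
python3 to.py 0.6335,0.2065,0.268
```

```text
23.9833 [ 0.6238 -0.1168  0.2734] [6.390e-01 3.072e+00 1.000e-03] [-0.3   0.4   0.53  1.63 -0.22  1.17  1.44] w 1.004 F [ 0.8 -0.1 -0.2] 0.0
0.6335,0.2065,0.268 [3.   7.51 0.13]
```

>>> jog_arm(grip=[1,1,1,1,1,1,1,1,1,1,1,1], slide=[[0.15,0.4,0],[0.3,0.75,0],[0.3,0.75,0],[0.3,0.75,0],[0.3,0.75,0],[0.3,0.75,0],[0.3,0.75,0],[0.3,0.75,0],[0.3,0.75,0],[0.3,0.75,0],[0.15,0.36,0],[0,0,0]], angular=[[0,0,0],[0,0,0],[0,0,0],[0,0,0],[0,0,0],[0,0,0],[0,0,0],[0,0,0],[0,0,0],[0,0,0],[0,0,0],[0,0,0]])

```text
clock: 24.98
ee_pos: [0.6312, 0.2123, 0.2692]
ee_rot: [-0.628, -3.076, -0.001]
force: [0.8, 1.1, -0.4]
width: 0.999
gripper_force: 0.0
```

```bash
python3 to.py 0.6335,0.2065,0.139;python3 - <<'E'
from rig import arm
from h import *
S=arm.snapshot("scene")
cv2.imwrite("pics/s4.png",cv2.resize(S["frame"][80:300,170:350,::-1],None,fx=2.7,fy=2.7))
E
```

```text
24.9833 [0.6312 0.2123 0.2692] [-6.280e-01 -3.076e+00 -1.000e-03] [-0.73  0.45  0.44  1.55 -0.2   1.19  0.92] w 0.999 F [ 0.8  1.1 -0.4] 0.0
0.6335,0.2065,0.139 [-0.12 -0.11  3.26]
```

View pics/s4.png

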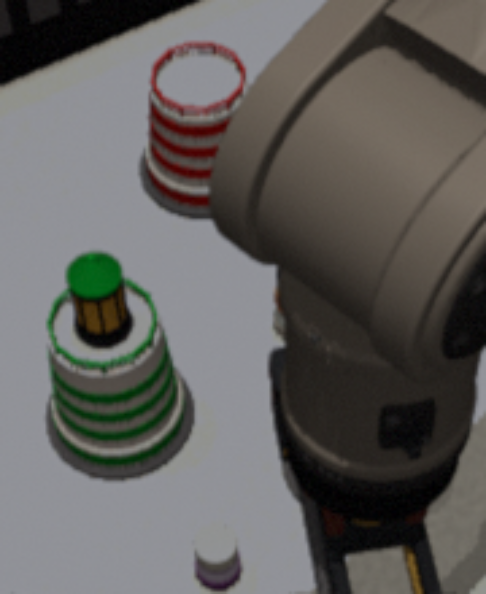

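The green lantern stands upright inside the green railing (crop 100,310) and the red tower is empty (crop 198,78). Pick up the red lantern.

>>> jog_arm(grip=[1,1,1,1,1,1,1,1,1,0.6,0.3,0], slide=[[0,0,0.3],[0,0,0.5],[0,0,0.5],[0,0,0.5],[0,0,0.5],[0,0,0.5],[0,0,0.3],[0,0,0.15],[0,0,0],[0,0,0],[0,0,0],[0,0,0]], angular=[[0,0,0],[0,0,0],[0,0,0],[0,0,0],[0,0,0],[0,0,0],[0,0,0],[0,0,0],[0,0,0],[0,0,0],[0,0,0],[0,0,0]])

```text
clock: 26.03
ee_pos: [0.6332, 0.207, 0.1419]
ee_rot: [0.639, 3.074, 0.002]
force: [-0.7, -0.5, -0.2]
width: 0.81
gripper_force: 0.0
```

>>> jog_arm(grip=[0,0,0,0,0,0], slide=[[0,0,0],[0,0,0],[0,0,0],[0,0,0],[0,0,0],[0,0,0]], angular=[[0,0,0],[0,0,0],[0,0,0],[0,0,0],[0,0,0],[0,0,0]])

```text
clock: 26.53
ee_pos: [0.6323, 0.2068, 0.1407]
ee_rot: [-0.639, -3.076, 0.0]
force: [-0.8, 0.3, 1.7]
width: 0.438
gripper_force: 19.9
```

>>> jog_arm(grip=[0,0,0,0,0,0,0,0,0], slide=[[0,0,-0.2],[0,0,-0.4],[0,0,-0.5],[0,0,-0.5],[0,0,-0.5],[0,0,-0.5],[0,0,-0.5],[0,0,-0.3],[0,0,0]], angular=[[0,0,0],[0,0,0],[0,0,0],[0,0,0],[0,0,0],[0,0,0],[0,0,0],[0,0,0],[0,0,0]])

```text
clock: 27.28
ee_pos: [0.6339, 0.2072, 0.28]
ee_rot: [0.639, 3.072, 0.005]
force: [0.2, 0.3, -1.2]
width: 0.439
gripper_force: 20.0
```

```bash
python3 to.py 0.433,-0.3055,0.275
```

```text
27.2833 [0.6339 0.2072 0.28  ] [0.639 3.072 0.005] [-0.72  0.44  0.45  1.54 -0.2   1.2   0.92] w 0.439 F [ 0.2  0.3 -1.2] 20.0
0.433,-0.3055,0.275 [ -0.5  -13.76   0.07]
```

>>> jog_arm(grip=[0,0,0,0,0,0,0,0,0,0,0,0], slide=[[0,-0.2,0],[0,-0.4,0],[0,-0.6,0],[0,-0.7,0],[0,-0.7,0],[-0.1,-0.7,0],[-0.1,-0.7,0],[0,-0.7,0],[0,-0.7,0],[0,-0.7,0],[0,-0.7,0],[0,-0.7,0]], angular=[[0,0,0],[0,0,0],[0,0,0],[0,0,0],[0,0,0],[0,0,0],[0,0,0],[0,0,0],[0,0,0],[0,0,0],[0,0,0],[0,0,0]])

```text
clock: 28.28
ee_pos: [0.518, -0.0728, 0.275]
ee_rot: [-0.639, -3.073, 0.001]
force: [0.4, 0.5, -1.6]
width: 0.437
gripper_force: 20.0
```

>>> jog_arm(grip=[0,0,0,0,0,0,0,0,0,0,0,0], slide=[[-0.1,-0.7,0],[-0.1,-0.7,0],[-0.1,-0.7,0],[0,-0.7,0],[0,-0.7,0],[0,-0.7,0],[0,-0.7,0],[0,-0.6,0],[0,-0.4,0],[0,-0.3,0],[0,0,0],[0,0,0]], angular=[[0,0,0],[0,0,0],[0,0,0],[0,0,0],[0,0,0],[0,0,0],[0,0,0],[0,0,0],[0,0,0],[0,0,0],[0,0,0],[0,0,0]])

```text
clock: 29.28
ee_pos: [0.4312, -0.3035, 0.2755]
ee_rot: [-0.642, -3.073, -0.001]
force: [-0.5, -0.2, -2.1]
width: 0.44
gripper_force: 20.0
```

```bash
python3 to.py 0.433,-0.3055,0.1367
```

```text
29.2833 [ 0.4312 -0.3035  0.2755] [-6.420e-01 -3.073e+00 -1.000e-03] [-0.11  0.21  0.71  1.88 -0.15  1.11  1.82] w 0.44 F [-0.5 -0.2 -2.1] 20.0
0.433,-0.3055,0.1367 [-0.07 -0.03  3.47]
```

>>> jog_arm(grip=[0,0,0,0,0,0,0,0,0,0,0,0], slide=[[-0.03,-0.03,0.2],[0,0,0.4],[0,0,0.5],[0,0,0.5],[0,0,0.5],[0,0,0.5],[0,0,0.4],[0,0,0.2],[0,0,0.1],[0,0,0],[0,0,0],[0,0,0]], angular=[[0,0,0],[0,0,0],[0,0,0],[0,0,0],[0,0,0],[0,0,0],[0,0,0],[0,0,0],[0,0,0],[0,0,0],[0,0,0],[0,0,0]])

```text
clock: 30.28
ee_pos: [0.4337, -0.3055, 0.1455]
ee_rot: [0.639, 3.074, -0.0]
force: [-0.0, -0.0, -1.5]
width: 0.436
gripper_force: 20.0
```

```bash
python3 to.py 0.433,-0.3055,0.1367
```

```text
30.2833 [ 0.4337 -0.3055  0.1455] [ 0.639  3.074 -0.   ] [-0.01  0.39  0.64  2.01 -0.31  0.84  1.96] w 0.436 F [-0.  -0.  -1.5] 20.0
0.433,-0.3055,0.1367 [ 0.02 -0.01  0.22]
```

>>> jog_arm(grip=[0,0,0,0,0,0,0,0], slide=[[0,0,0.05],[0,0,0.05],[0,0,0.03],[0,0,0.03],[0,0,0.03],[0,0,0.02],[0,0,0],[0,0,0]], angular=[[0,0,0],[0,0,0],[0,0,0],[0,0,0],[0,0,0],[0,0,0],[0,0,0],[0,0,0]])

```text
clock: 30.95
ee_pos: [0.4333, -0.3054, 0.1366]
ee_rot: [0.639, 3.075, -0.0]
force: [-0.2, -0.2, 3.1]
width: 0.435
gripper_force: 20.0
```

>>> jog_arm(grip=[0.5,0.55,0.6,0.7,0.8,1,1,1,1,1], slide=[[0,0,0],[0,0,0],[0,0,0],[0,0,0],[0,0,0],[0,0,0],[0,0,0],[0,0,0],[0,0,0],[0,0,0]], angular=[[0,0,0],[0,0,0],[0,0,0],[0,0,0],[0,0,0],[0,0,0],[0,0,0],[0,0,0],[0,0,0],[0,0,0]])

```text
clock: 31.78
ee_pos: [0.433, -0.3052, 0.1362]
ee_rot: [0.639, 3.076, -0.0]
force: [1.3, 0.3, 0.5]
width: 0.997
gripper_force: 0.0
```

>>> jog_arm(grip=[1,1,1,1,1,1,1,1,1,1], slide=[[0,0,-0.2],[0,0,-0.4],[0,0,-0.5],[0,0,-0.5],[0,0,-0.5],[0,0,-0.5],[0,0,-0.5],[0,0,-0.5],[0,0,-0.2],[0,0,0]], angular=[[0,0,0],[0,0,0],[0,0,0],[0,0,0],[0,0,0],[0,0,0],[0,0,0],[0,0,0],[0,0,0],[0,0,0]])

```text
clock: 32.62
ee_pos: [0.4339, -0.3059, 0.2903]
ee_rot: [0.639, 3.072, -0.0]
force: [-0.5, 0.3, 0.3]
width: 0.997
gripper_force: 0.0
```

>>> jog_arm(grip=[1,1,1,1,1,1,1,1], slide=[[0,-0.4,0],[0,-0.6,0],[0,-0.6,0],[0,-0.6,0],[0,-0.6,0],[0,-0.4,0],[0,0,0],[0,0,0]], angular=[[0,0,0],[0,0,0],[0,0,0],[0,0,0],[0,0,0],[0,0,0],[0,0,0],[0,0,0]])

```text
clock: 33.28
ee_pos: [0.3811, -0.4227, 0.2871]
ee_rot: [-0.642, -3.073, -0.001]
force: [0.3, 0.6, 0.6]
width: 1.001
gripper_force: 0.0
```

```bash
python3 to.py;python3 - <<'E'
from rig import arm
from h import *
S=arm.snapshot("scene");T=arm.snapshot("top")
cv2.imwrite("pics/s5.png",np.hstack([cv2.resize(S["frame"][60:300,170:350,::-1],(400,533)),cv2.resize(T["frame"][80:300,200:490,::-1],(400,303))[np.clip(np.arange(533),0,302)]]))
E
```

```text
33.2833 [ 0.3811 -0.4227  0.2871] [-6.420e-01 -3.073e+00 -1.000e-03] [ 0.12  0.3   0.77  1.77 -0.22  1.16  2.11] w 1.001 F [0.3 0.6 0.6] 0.0
```

View pics/s5.png

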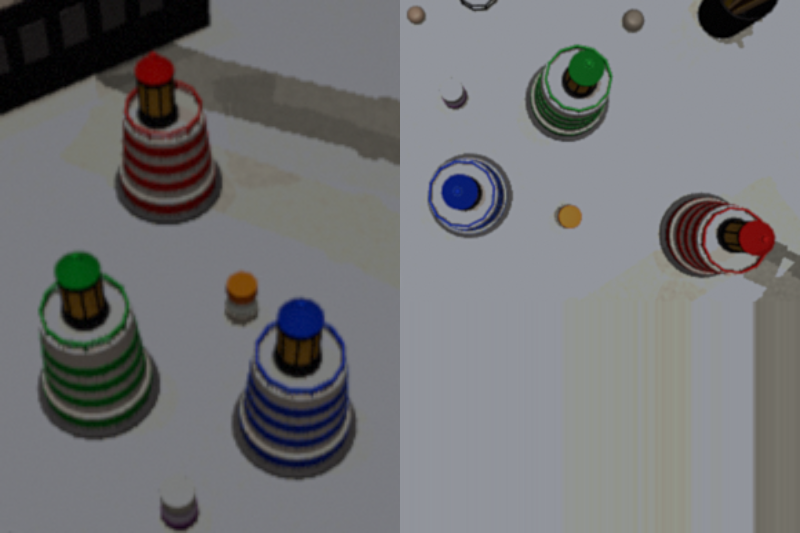

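Each lantern stands upright, inside its railing and near the middle, on its matching tower: red at (155,95), green at (85,290), blue at (300,340). Both jars are where they were and the gripper is clear.

```bash
python3 -c "
from rig import arm
print(arm.hand_in())"
```

```text
the job is handed in; nothing more can be done
None
```

I moved all three lanterns onto their matching lighthouses, resting the red one on the terracotta pot on the way, and handed the job in at about 33 s; the last pictures show all three upright and both jars in place.

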